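# Slide the power module under the drag spring of the test jig

## Robot

A 6-joint arm with a two-finger parallel gripper is mounted at the origin on the work surface. World frame = base frame: x ahead of the robot, y to its left, z up, the work surface at z = 0. Lengths are in m, angles in rad, forces in N, time in s.
With the tool pointing down it reaches from about 0.3 to 0.85 m from the base axis. Payload 4.2 kg.
Tool frame: the origin (TCP) lies at the very end of the fingers, on their centre line; the grasp point (between the pads) lies 19 mm behind it (arm.grasp_offset is the distance from the TCP to the grasp point, in m); z points along the fingers, y is the line along which they close (so a half turn about z gives the same grasp; the last joint's range is limited). The gripper opens to 91 mm and grips with 3 to 60 N. Pads are 32 mm wide; open, the fingers measure 118 mm over their backs; the gripper's body (76 mm by 178 mm) begins 60 mm behind the grasp point.
Start: joints at [-1.123, 0.32, 1.565, -0, 1.257, -0.02], TCP at [0.259, -0.513, 0.176] pointing down, gripper open.
Joint ranges: [-3.11, 3.11], [-0.84, 2.01], [0.21, 2.61], [-1.34, 4.49], [0.05, 2.63], [-2.56, 2.56]. Speed limits (rad/s): [2.57, 2.57, 3.14, 3.14, 3.14, 3.14].

## Interface

Orientations are given as a unit quaternion [w, x, y, z].
In Python, from workcell import arm gives the robot as it stands. The module is installed in compiled form; this text tells all that it offers.
- The arm moves only by the shell command python3 -m inch 'ROWS' [FORCE]. ROWS is JSON, one flat list of numbers, 7 for each row, row after row: the shift along the tool's x, y, z in units of 50 mm (1.0 is 50 mm), then the turn, a rotation vector about the tool's x, y, z in units of 6 degrees (1.0 is 6 degrees), then the closure, from -1 (fully open) to 1 (shut), so that 0 is half open. A call has 1 to 8 rows; each row shifts and turns the commanded pose from where the row before left it, along the tool's axes as they then stand; what a row does not reach is not made up. A row lasts 1/10 s, in which the tool goes at most 50 mm and 8.59 degrees, less where a joint would pass 70% of its speed; a pose out of reach is approached as far as the arm can. A call is refused whole if a number of a shift passes 1 or a number of a turn 1, either way. A call with a gripper value outside its range is refused whole. The fingers move at their own pace and stop on an object; FORCE is the grip in N (left out, the last holds). Time passes only in rows, so rows that do not move let the fingers close. It gives the time, the measured TCP pose, the force, the opening and the grip force at its end, in the units of the state.
- arm.sense(): the state, without advancing time (a new reading comes with each control period).
- arm.capture(name): name is "scene" or "top" or "wrist"; returns (picture, depth): 400x640x3 uint8, red, green, blue; 400x640 float32, m along the optical axis (not along the pixel's ray), 0 where there is no reading.
- arm.calibration(name): a dict with "mtx" (3x3 intrinsics, pixels), "R" (3x3) and "t" (3): a world point X has camera coordinates R X + t. Camera axes: x right, y down, z forward; pixel columns grow to the right and rows downward; lengths in m; the calibration is good to about 2 mm. A picture is of the moment at which its call begins: read the wrist's pose just before it. calibration takes no time and is no camera call; for the wrist camera it gives the pose at the moment of the call.
- arm.job_done(): hands the job in; it is judged then, once.
The state is a dict: "t": time; "joints": joint angles; "qvel": joint speeds; "joint_efforts": joint torques, N m; "ee_pos": TCP position; "orientation": TCP orientation; "wrist_force": force on the tool from outside, world axes, zero at the start; "torque": the same for the moment, N m; "finger_gap": opening from 0.0 (shut) to 1.0 (fully open); "grip_force": force on a finger pad.
Only numpy, scipy, OpenCV 4.12 (cv2) and the standard library are available. Lean on these libraries where they do the work, as an engineer would, in place of code of your own. Each camera call takes 0.05 s, during which the arm holds its last target. There are 200 camera calls.

## Task

Load the power module into the thermal test jig: put closed fingertips on its bare rear deck, press it down hard so that its nose stays flat over the sprung button, and keep pressing while you slide it under the bridge and the drag spring until its nose is fully home against the end stop. Do not lift the module or touch the spring yourself, leave the other things on the bench alone, and finish with the robot clear of everything.

Things in the scene. Friction and masses are not known exactly. Their poses are not given: they have to be found in the camera images.
- jig: Slide-in thermal test jig fixed to the bench: aluminium bed on heat-sink fins, flat top 40 mm above the bench. Origin on the bench surface under the channel's middle line; +x is the sliding direction, z up. The bed runs from x = -195 to 170 mm, y = +-75 mm. Two black guide rails along x stand 10 mm above the bed, inner faces at y = +-41.5 mm.
- jig_stop (a point): Point at bed height in the middle of the face of the black end stop (16 mm tall, at jig x = 145 mm), where the module's nose must end; axes as the jig's.
- bridge_edge (a point): Middle of the lower front edge of the dark steel bridge that crosses the channel at jig x = 58 to 72 mm; 27 mm above the bed, only 3 mm higher than the can of a module lying flat. The bridge's top is 39 mm above the bed (posts and screw heads up to 45 mm), its posts stand at jig y = +-54 to 70 mm. Axes as the jig's.
- leaf (a joint): The drag spring: a spring-steel strip 30 mm wide and about 48 mm long, held under the bridge and sloping down in the sliding direction, its free end at jig x of about 110 mm, some 18 mm above the bed at rest. Value = lift angle in rad: 0 at rest, about 0.13 when it bears on the top of the module's can with about 10 N.
- button (a joint): The sprung brass temperature-sensor button: a dome 36 mm wide in the middle of the bed at jig x = 48 mm, just before the bridge, standing 6 mm proud. Value = how far it is pressed down in m: 0 free, 0.006 level with the bed. It takes 3.4 N to start and 4.2 N to be level, so it lifts the nose of a module that is not pressed down, which then butts against the bridge.
- module: The power module, 0.25 to 0.36 kg, loose on the bed in the channel before the button. Origin at the centre of its underside; +x is its nose (along the jig's +x), z up. Copper base plate 160 x 80 x 8 mm, with a steel shield can 70 mm wide on it from x = -30 to 74 mm, its flat top 24 mm above the underside. The metal is polished and slides easily.
- module_deck (a point): Centre of the upper face of the module's bare rear deck (x = -80 to -30 mm in the module, 8 mm above the underside), the place for the fingertips, which may also push forward on the can's upright rear wall, 25 mm ahead of this point. Pressed close behind the can, about 10 N or more keeps the nose down over the button; further back it takes more. Axes as the module's.
- module_nose (a point): Lower front edge of the module's base plate, at its middle; axes as the module's.
- bottle: Bystander: a small solvent bottle, 48 mm wide and 105 mm tall; origin at the centre of its underside.
- driver: Bystander: a screwdriver about 170 mm long lying on the bench; its length lies along its x axis.
- spool: Bystander: a standing solder spool 56 mm wide and 42 mm tall; origin at the centre of its underside.
- board: Bystander: a dark blue circuit board 90 x 65 mm lying flat on the bench, parts on it up to 14 mm tall; origin at the centre of its underside.
There are look-alikes about, which are no part of the job. Leave any green or pink look-alike of the module alone.

How it is judged:
On the way:
1. The module is pressed down with the fingers (more than 6 N), lies flat and has its nose under the bridge and on its way to the stop (contact force between the fingers and module above 6 N and x of module_nose in the frame of jig between 0.072 and 0.138 m and angle between module's own z axis and vertical below 0.03 rad), for 0.1 s.
At the end, for the whole second after the job is handed in: The module lies flat (tilt under 0.02 rad) and still on the bed with its nose within 4 mm of the end stop, the button pressed down under it by more than 4 mm and the drag spring bearing on its can (spring angle over 0.08 rad) (x of module_nose in the frame of jig_stop between -0.004 and 0.003 m and z of module_nose in the frame of jig_stop below 0.002 m and angle between the x axis of module and the x axis of jig, either way round below 0.04 rad and angle between module's own z axis and vertical below 0.02 rad and value of joint leaf above 0.08 rad and value of joint button above 0.004 m and linear speed of module below 0.01 m/s); the robot touches nothing.
It fails at once if the module is lifted or carried (its middle more than 12 mm above its place on the bed) (z of module in the frame of jig above 0.052 m).
It fails at once if the robot pushes on the drag spring itself (contact force between any of the fingers, the arm and leaf above 1.5 N).
It fails at once if a bystander is moved by more than 15 mm (distance of any of bottle, driver, spool, board from where it was at the start of the episode above 0.015 m).
It also fails if it takes over 64 s, if anything falls off the work surface, if the arm or the gripper's body presses on something with over 40 N, if the wrist force passes 120 N, or if a joint passes its speed limit or range.

## Working session

There is one attempt and no reset: what is moved stays moved. The work goes in short steps, Python scripts to look and compute and a shell command to move; the robot and the scene stay as the last step left them, time stands still between calls to the robot, and variables do not carry over. Pictures are saved under pics/ and viewed, at most 10 in all, crops included, and the job is handed in when it is done.

```bash
mkdir -p pics; cat > h.py <<'E'
import numpy as np,cv2
from workcell import arm
def cap(n,f=None):
    c=arm.calibration(n);im,d=arm.capture(n)
    if f: cv2.imwrite('pics/'+f,cv2.cvtColor(im,cv2.COLOR_RGB2BGR))
    return c,im,d
def world(c,d):
    v,u=np.mgrid[0:400,0:640];K=c['mtx']
    P=np.stack([(u-K[0,2])/K[0,0]*d,(v-K[1,2])/K[1,1]*d,d],-1)
    return (P-c['t'])@c['R']
E
python3 - <<'E'
from h import *
for n in('scene','top'):
    c,im,d=cap(n,n+'1.png');np.savez(n+'.npz',im=im,d=d,**c)
s=arm.sense();print(s['t'],s['ee_pos'],s['orientation'],s['wrist_force'])
E
```

```text
0.1 [ 0.25905095 -0.51276361  0.17573263] [-7.57020082e-04  9.72772851e-01  2.31759307e-01 -1.73696601e-04] [ 0.09130731 -0.11400554  0.11783084]
```

View pics/top1.png

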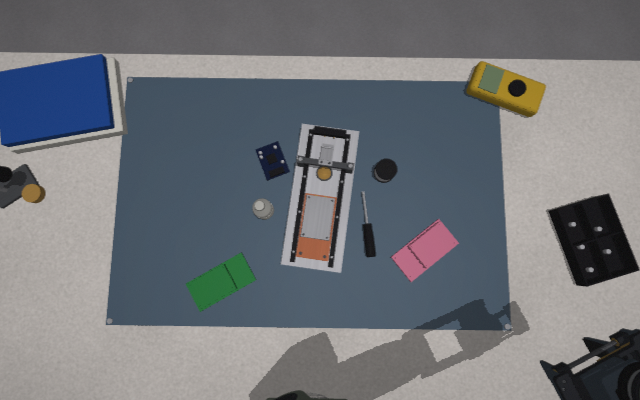

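View pics/scene1.png

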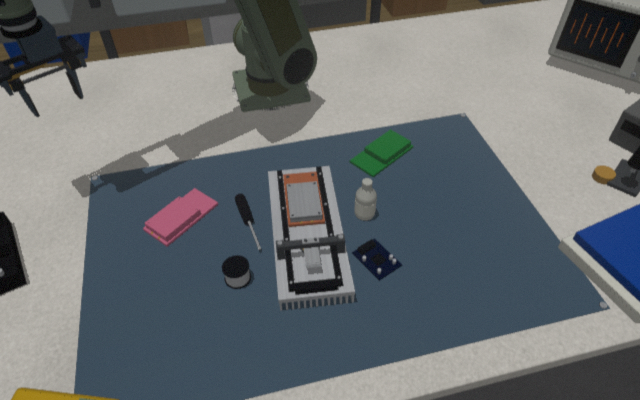

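The top view shows the jig around (320,198) and its stop at (329,131). The bridge is at (325,163), the button at (324,173), and the module's can and copper deck at (319,216) and (315,249). The green and pink look-alikes are off to the sides.

```bash
python3 - <<'E'
from h import *
z=np.load('top.npz');im=z['im'];W=world(z,z['d'])
for n,(u,v) in dict(bench=(220,150),can=(319,216),deck=(315,249),bedleft=(289,262),stop=(329,131),bridge=(312,162),bottle=(262,207)).items(): print(n,W[v,u].round(4))
r=np.zeros((400,640),bool);r[115:280,275:365]=1
m=r&(W[...,2]>.03)&(W[...,2]<.11)
rc=cv2.minAreaRect((W[m][:,:2]*1000).astype(np.float32));print('jig',rc)
B=cv2.boxPoints(rc);print(B)
hsv=cv2.cvtColor(im,cv2.COLOR_RGB2HSV)
o=r&(hsv[...,0]<15)&(hsv[...,1]>120)&(hsv[...,2]>120)
o[:190]=0
p=W[o];print('copper',len(p),np.median(p[:,2]),cv2.minAreaRect((p[:,:2]*1000).astype(np.float32)))
c=r&(W[...,2]>.058)&(W[...,2]<.075);c[:190]=0
p=W[c];print('can',len(p),p.mean(0),cv2.minAreaRect((p[:,:2]*1000).astype(np.float32)))
b=r&(W[...,2]>.072);b[:140]=0;b[185:]=0
p=W[b];print('bridge',len(p),p.mean(0),cv2.minAreaRect((p[:,:2]*1000).astype(np.float32)))
E
```

```text
bench [7.246e-01 2.448e-01 4.000e-04]
can [ 0.5446 -0.0223  0.0636]
deck [ 0.4645 -0.0135  0.0457]
bedleft [0.4318 0.0503 0.0387]
stop [ 0.7629 -0.0449  0.0562]
bridge [ 0.6763 -0.0033  0.0779]
bottle [0.56   0.1122 0.1037]
jig ((599.0053100585938, -26.224197387695312), (150.2645721435547, 365.5984191894531), 82.82682037353516)
[[ 408.25516   -77.94252 ]
 [ 770.9921   -123.59436 ]
 [ 789.7555     25.494125]
 [ 427.0185     71.145966]]
copper 698 0.04675505294608526 ((520.2279052734375, -15.819801330566406), (79.43560028076172, 158.49319458007812), 82.29512786865234)
can 1220 [ 0.5415572  -0.019161    0.06285213] ((542.0205078125, -19.09859848022461), (70.87619018554688, 104.4117660522461), 82.4532241821289)
bridge 387 [ 0.6670756  -0.03461545  0.11038846] ((567.8309936523438, -21.73430633544922), (139.34970092773438, 234.58006286621094), 82.56114959716797)
```

```bash
python3 -m inch '[0,0,0,0,0,0.95,1, 0,0,0,0,0,0.95,1, 0,0,0,0,0,0.95,1, 0,0,0,0,0,0.95,1, 0,0,0,0,0,0.95,1, 0,0,0,0,0,0.92,1]' 10; python3 -m inch '[0.2,-0.7,0,0,0,0,1, 0.2,-0.7,0,0,0,0,1, 0.2,-0.7,0,0,0,0,1, 0.2,-0.7,0,0,0,0,1, 0.2,-0.7,0,0,0,0,1, 0.2,-0.7,0,0,0,0,1, 0.2,-0.7,0,0,0,0,1, 0.2,-0.7,0,0,0,0,1]'; cat >> h.py <<'E'
def st():
    s=arm.sense();w,x,y,z=s['orientation']
    from scipy.spatial.transform import Rotation as R
    M=R.from_quat([x,y,z,w]).as_matrix()
    O=np.array([.6114,-.0278,0]);J=np.array([[.9922,-.1249,0],[.1249,.9922,0],[0,0,1]])
    print('t',s['t'],'jigpos mm',(J@(s['ee_pos']-O)*1000).round(1),'yaw',np.degrees(np.arctan2(M[1,0],M[0,0])).round(2),'toolz',M[:,2].round(4),'F(jig)',(J@s['wrist_force']).round(1),'gap',round(s['finger_gap'],3),'j',np.round(s['joints'],2))
E
python3 -c 'from h import *;st()'
```

```text
t: 0.7
ee_pos: [0.2591, -0.5129, 0.1759]
orientation: [-0.0, 0.998, -0.065, -0.0]
wrist_force: [-0.4, 0.2, 0.7]
finger_gap: 0.507
grip_force: 0.0
t: 1.5
ee_pos: [0.3739, -0.2439, 0.1762]
orientation: [-0.0, 0.998, -0.063, -0.0]
wrist_force: [0.6, 0.0, -0.2]
finger_gap: 0.005
grip_force: 0.0
t 1.5 jigpos mm [-208.6 -244.1  176.2] yaw -7.24 toolz [-4.e-04  3.e-04 -1.e+00] F(jig) [ 0.6  0.1 -0.2] gap 0.005 j [-0.6   0.12  1.84  0.    1.19  1.09]
```

```bash
python3 -m inch '[0.2,-0.7,0,0,0,0,1, 0.2,-0.7,0,0,0,0,1, 0.2,-0.7,0,0,0,0,1, 0.2,-0.7,0,0,0,0,1, 0.2,-0.7,0,0,0,0,1, 0.2,-0.7,0,0,0,0,1, 0,-0.4,0,0,0,0,1, 0,0,0,0,0,0,1]'; python3 - <<'E'
from h import *
st();cap('wrist','w1.png')
c,im,d=cap('top');W=world(c,d);print('ok')
E
```

```text
t: 2.3
ee_pos: [0.4623, -0.0228, 0.176]
orientation: [-0.0, 0.998, -0.061, -0.0]
wrist_force: [-0.2, -0.8, -0.3]
finger_gap: 0.003
grip_force: 0.0
t 2.3 jigpos mm [-148.6  -13.7  176. ] yaw -7.01 toolz [-9.e-04  6.e-04 -1.e+00] F(jig) [-0.1 -0.8 -0.3] gap 0.003 j [-0.07  0.14  1.8   0.    1.2   1.62]
ok
```

View pics/w1.png

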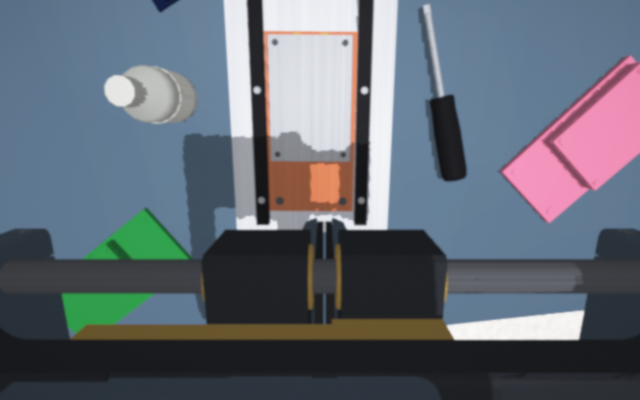

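The closed fingers are at column 325 and the module's middle at column 311, so the fingers are about 14 mm to the right. That matches the computed offset. The can's rear edge is at row 162 and the deck spans rows 162–210.

```bash
python3 - <<'E'
from h import *
c,im,d=cap('wrist');W=world(c,d)
O=np.array([.6114,-.0278,0]);J=np.array([[.9922,-.1249,0],[.1249,.9922,0],[0,0,1]])
Q=(W-O)@J.T*1000
for v in range(150,215,4): print(v,Q[v,290].round(1))
for u in (270,280,345,352): print(u,Q[190,u].round(1))
for u in range(245,275,3): print(u,Q[120,u].round(1))
for u in range(345,380,3): print(u,Q[120,u].round(1))
E
python3 -m inch '[0.05,-0.28,0.4,0,0,0,1, 0,0,0.5,0,0,0,1, 0,0,0.5,0,0,0,1, 0,0,0.4,0,0,0,1, 0,0,0.2,0,0,0,1, 0,0,0,0,0,0,1]'; python3 -c 'from h import *;st()'
```

```text
150 [-110.9   13.2   64.6]
154 [-114.4   13.2   64.9]
158 [-117.9   13.3   65.1]
162 [-123.4   14.9   49. ]
166 [-127.1   15.    49.4]
170 [-131.    15.1   48.4]
174 [-134.5   15.    50.3]
178 [-138.5   15.2   49.1]
182 [-142.5   15.4   48.3]
186 [-146.1   15.4   49.7]
190 [-150.1   15.5   49.1]
194 [-153.9   15.5   49.7]
198 [-158.    15.7   48.8]
202 [-161.9   15.8   48.7]
206 [-165.9   15.9   48.7]
210 [-169.7   16.    49.2]
214 [-175.9   16.8   41.3]
270 [-150.1   34.6   48.8]
280 [-150.3   25.2   47.9]
345 [-150.2  -36.8   48.6]
352 [-151.   -43.8   45. ]
245 [-85.3  56.5  41.5]
248 [-85.3  53.6  42.2]
251 [-85.2  49.1  50.9]
254 [-85.2  46.3  51.1]
257 [-85.2  43.7  50.7]
260 [-85.2  41.   50.5]
263 [-85.3  39.3  44.8]
266 [-85.2  36.   47.9]
269 [-85.1  30.9  64. ]
272 [-85.1  28.2  64.9]
345 [-85.1 -35.1  65.1]
348 [-85.3 -38.8  47.4]
351 [-85.3 -41.4  48.9]
354 [-85.3 -44.   50.6]
357 [-85.3 -46.8  50.3]
360 [-85.3 -49.6  49.5]
363 [-85.3 -52.3  49.1]
366 [-85.2 -54.7  52. ]
369 [-85.4 -58.8  40.4]
372 [-85.4 -61.6  40.8]
375 [-85.4 -64.2  41.8]
378 [-85.4 -67.2  40.4]
t: 3.05
ee_pos: [0.4654, -0.0121, 0.0754]
orientation: [0.0, 0.998, -0.064, -0.001]
wrist_force: [-0.3, -0.0, 0.1]
finger_gap: 0.007
grip_force: 0.0
t 3.05 jigpos mm [-146.8   -2.7   75.4] yaw -7.3 toolz [-2.8e-03 -1.0e-04 -1.0e+00] F(jig) [-0.3 -0.1  0.1] gap 0.007 j [-0.05  0.25  1.95 -0.    0.94  1.65]
```

```bash
python3 -m inch '[0,0,0.3,0,0,0,1, 0,0,0.15,0,0,0,1, 0,0,0.06,0,0,0,1, 0,0,0.06,0,0,0,1, 0,0,0,0,0,0,1]'; python3 -c 'from h import *;st()'
```

```text
t: 3.55
ee_pos: [0.4667, -0.0114, 0.0481]
orientation: [0.0, 0.998, -0.063, 0.0]
wrist_force: [0.8, -0.2, 0.7]
finger_gap: 0.006
grip_force: 0.0
t 3.55 jigpos mm [-145.6   -1.8   48.1] yaw -7.22 toolz [ 4.e-04 -1.e-04 -1.e+00] F(jig) [ 0.8 -0.1  0.7] gap 0.006 j [-0.05  0.28  1.99 -0.    0.87  1.65]
```

Just touching. Next I slide forward to the can wall while still light, then press.

```bash
python3 -m inch '[0.05,0,0,0,0,0,1, 0.05,0,0,0,0,0,1, 0.05,0,0,0,0,0,1, 0,0,0,0,0,0,1]'; python3 -c 'from h import *;st()';  python3 -m inch '[0,0,0.04,0,0,0,1, 0,0,0.04,0,0,0,1, 0,0,0,0,0,0,1]'; python3 -c 'from h import *;st()'
```

```text
t: 3.95
ee_pos: [0.4746, -0.0123, 0.0481]
orientation: [0.0, 0.998, -0.063, 0.0]
wrist_force: [-0.3, 0.4, -0.6]
finger_gap: 0.002
grip_force: 0.0
t 3.95 jigpos mm [-137.7   -1.7   48.1] yaw -7.22 toolz [ 8.e-04 -1.e-04 -1.e+00] F(jig) [-0.4  0.4 -0.6] gap 0.002 j [-0.05  0.29  1.97 -0.    0.88  1.65]
t: 4.25
ee_pos: [0.4735, -0.0122, 0.0436]
orientation: [0.0, 0.998, -0.063, -0.0]
wrist_force: [0.1, -0.8, -0.4]
finger_gap: 0.006
grip_force: 0.0
t 4.25 jigpos mm [-138.8   -1.8   43.6] yaw -7.21 toolz [-9.e-04 -0.e+00 -1.e+00] F(jig) [ 0.2 -0.7 -0.4] gap 0.006 j [-0.05  0.3   1.98 -0.    0.87  1.65]
```

```bash
python3 - <<'E'
from h import *
c,im,d=cap('wrist','w2.png');W=world(c,d)
O=np.array([.6114,-.0278,0]);J=np.array([[.9922,-.1249,0],[.1249,.9922,0],[0,0,1]])
Q=(W-O)@J.T*1000
for v in range(20,260,20): print(v,Q[v,280].round(1))
E
```

```text
20 [-27.2  18.1  64.6]
40 [-36.2  18.3  65.6]
60 [-45.3  18.5  65.7]
80 [-54.3  19.   64. ]
100 [-64.   19.1  65.7]
120 [-73.7  19.5  65.2]
140 [-83.7  19.8  65.3]
160 [-93.9  20.   65.5]
180 [-104.6   20.5   64.5]
200 [-115.4   20.8   64.7]
220 [-131.4   23.3   48.1]
240 [-99.3   7.2 174.6]
```

View pics/w2.png

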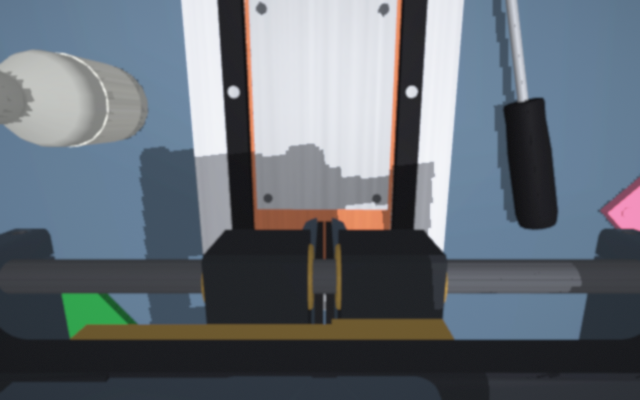

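The fingertips (row 222) are over the deck just behind the can's edge (row 210), and there is no contact force yet. I'll keep going down in small steps.

```bash
for i in 1 2; do python3 -m inch '[0,0,0.03,0,0,0,1, 0,0,0,0,0,0,1]' >/dev/null; python3 -c 'from h import *;st()'; done
```

```text
t 4.5 jigpos mm [-138.5   -1.7   42.3] yaw -7.22 toolz [-3.e-04 -1.e-04 -1.e+00] F(jig) [ 0.2 -0.  -0.3] gap 0.003 j [-0.05  0.3   1.98 -0.    0.86  1.65]
t 4.7 jigpos mm [-138.5   -1.8   40.8] yaw -7.22 toolz [-3.e-04 -1.e-04 -1.e+00] F(jig) [ 0.1 -0.2  1. ] gap 0.004 j [-0.05  0.3   1.98 -0.    0.86  1.65]
```

```bash
for i in 1 2 3; do python3 -m inch '[0,0,0.03,0,0,0,1, 0,0,0,0,0,0,1]' >/dev/null; python3 -c 'from h import *;st()'; done; python3 - <<'E'
from h import *
c,im,d=cap('scene');cv2.imwrite('pics/s2.png',cv2.resize(im[150:320,240:380,::-1],None,fx=4,fy=3.5,interpolation=cv2.INTER_CUBIC))
E
```

```text
t 4.9 jigpos mm [-138.5   -1.8   39.3] yaw -7.22 toolz [-3.e-04 -1.e-04 -1.e+00] F(jig) [ 0.6 -0.1 -0.1] gap 0.006 j [-0.05  0.3   1.99 -0.    0.85  1.65]
t 5.1 jigpos mm [-138.5   -1.8   37.8] yaw -7.21 toolz [-3.e-04 -1.e-04 -1.e+00] F(jig) [ 0.5 -0.4 -0.1] gap 0.011 j [-0.05  0.3   1.99 -0.    0.85  1.65]
t 5.3 jigpos mm [-138.4   -1.8   36.3] yaw -7.22 toolz [-3.e-04 -1.e-04 -1.e+00] F(jig) [-0.4  0.2 -0.2] gap 0.001 j [-0.05  0.31  1.99 -0.    0.85  1.65]
```

View pics/s2.png

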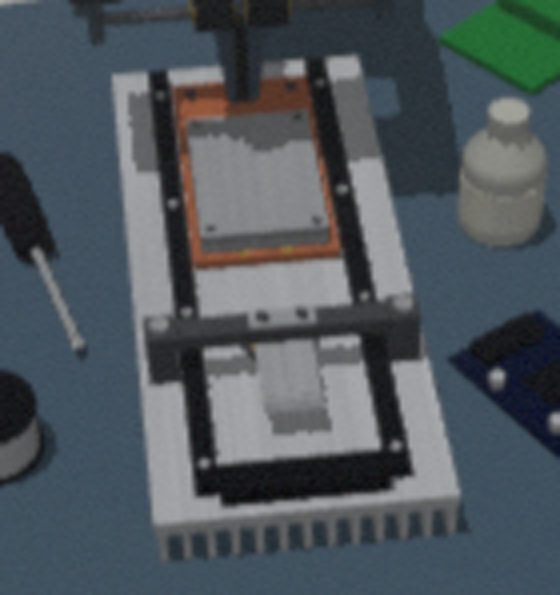

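The scene crop shows the fingertips at crop (243,97) on or just above the copper deck, behind the can. I'll measure the tip's height from this camera's depth.

```bash
python3 - <<'E'
from h import *
O=np.array([.6114,-.0278,0]);J=np.array([[.9922,-.1249,0],[.1249,.9922,0],[0,0,1]])
c,im,d=cap('scene');Q=(world(c,d)-O)@J.T*1000
for v in range(158,190): print(v,Q[v,299].round(1),Q[v,301].round(1),im[v,300])
E
for i in 1 2; do python3 -m inch '[0,0,0.03,0,0,0,1, 0,0,0,0,0,0,1]' >/dev/null; python3 -c 'from h import *;st()'; done
```

```text
158 [-132.1   -1.9  129.8] [-128.6    2.3  132.4] [28 30 32]
159 [-126.9   -2.3  131.5] [-125.6    2.   132.1] [30 30 31]
160 [-129.9   -2.3  125.9] [-123.8    1.8  130.8] [27 27 29]
161 [-123.1   -2.8  129. ] [-126.7    1.9  125.3] [30 29 29]
162 [-123.4   -2.9  125.8] [-123.1    1.5  125.5] [27 26 28]
163 [-121.7   -3.1  124.4] [-120.1    1.2  125.3] [30 32 32]
164 [-124.9   -3.   118.6] [-121.6    1.2  121. ] [31 29 30]
165 [-125.    -3.1  115.5] [-123.3    1.2  116.5] [26 22 27]
166 [-125.7   -3.2  111.8] [-123.5    1.1  113.2] [24 20 22]
167 [-123.7   -3.4  110.6] [-124.1    1.1  109.7] [29 27 28]
168 [-126.4   -3.4  105.1] [-123.6    0.9  107.1] [22 27 26]
169 [-123.9   -3.6  104.4] [-125.5    1.   102.4] [29 28 29]
170 [-122.1   -3.9  103.1] [-123.9    0.7  100.8] [28 29 30]
171 [-122.9   -3.9   99.2] [-125.8    0.8   96. ] [28 28 28]
172 [-125.5   -3.9   93.8] [-126.     0.7   92.7] [28 29 27]
173 [-126.2   -3.9   90. ] [-121.7    0.3   93.6] [29 30 30]
174 [-125.6   -4.1   87.5] [-124.4    0.4   88. ] [25 25 26]
175 [-124.6   -4.3   85.3] [-124.     0.2   85.3] [25 23 28]
17
[... 470 characters left out ...]
 -1.    65.4] [85 77 76]
184 [-118.6   -5.7   62.7] [-117.    -1.2   63.7] [81 83 83]
185 [-116.9   -5.9   61.2] [-113.6   -1.5   63.8] [82 83 84]
186 [-112.1   -6.3   62.7] [-109.3   -1.9   65. ] [83 84 85]
187 [-107.8   -6.7   63.8] [-104.9   -2.3   66.1] [82 83 86]
188 [-103.3   -7.1   65.2] [-104.3   -2.5   63.6] [89 92 92]
189 [-101.6   -7.3   63.6] [-98.   -3.   66.6] [110 113 115]
t 5.6 jigpos mm [-138.5   -1.8   34.8] yaw -7.22 toolz [-3.e-04 -1.e-04 -1.e+00] F(jig) [ 0.5  0.  -0.1] gap 0.008 j [-0.05  0.31  1.99 -0.    0.84  1.65]
t 5.8 jigpos mm [-138.5   -1.7   33.3] yaw -7.22 toolz [-3.e-04 -1.e-04 -1.e+00] F(jig) [-0.4  0.2  0.3] gap 0.007 j [-0.05  0.31  1.99 -0.    0.84  1.65]
```

The depth shows the finger end near z = 73 mm while the reported TCP is 36, so the real fingertips sit about 35 mm above where the TCP is reported. That explains the missing contact. I'll go on down under force watch.

```bash
python3 -c 'from h import *;print(arm.grasp_offset)'; python3 -m inch '[0,0,0.1,0,0,0,1, 0,0,0,0,0,0,1]' >/dev/null; python3 -c 'from h import *;st()';  python3 -m inch '[0,0,0.06,0,0,0,1, 0,0,0,0,0,0,1]' >/dev/null; python3 - <<'E'
from h import *
st()
O=np.array([.6114,-.0278,0]);J=np.array([[.9922,-.1249,0],[.1249,.9922,0],[0,0,1]])
c,im,d=cap('scene');Q=(world(c,d)-O)@J.T*1000
for v in range(174,186): print(v,Q[v,299].round(1),Q[v,301].round(1),im[v,300])
c,im,d=cap('wrist','w3.png')
E
```

```text
0.0188
t 6.0 jigpos mm [-138.9   -1.8   27.8] yaw -7.22 toolz [-0.0013 -0.     -1.    ] F(jig) [-0.5  0.7  0.5] gap 0.005 j [-0.05  0.32  2.   -0.    0.83  1.65]
t 6.2 jigpos mm [-138.7   -1.8   25.1] yaw -7.22 toolz [-8.e-04 -0.e+00 -1.e+00] F(jig) [-0.3 -1.  -0. ] gap 0.009 j [-0.05  0.32  2.   -0.    0.82  1.65]
174 [708.8 -56.2 878.2] [-123.3    0.3   89.1] [24 24 25]
175 [-122.8   -4.4   87. ] [-124.5    0.3   84.8] [31 29 30]
176 [-123.9   -4.4   82.8] [-1.229e+02  1.000e-01  8.320e+01] [30 31 31]
177 [-124.6   -4.5   79.1] [-1.248e+02  1.000e-01  7.830e+01] [29 29 31]
178 [-125.    -4.6   75.6] [-1.268e+02  1.000e-01  7.330e+01] [28 31 27]
179 [-124.6   -4.7   72.7] [-123.9   -0.2   72.9] [31 29 28]
180 [-121.2   -5.    72.9] [-122.3   -0.4   71.3] [36 32 26]
181 [-122.9   -5.1   68.1] [-124.1   -0.4   66.3] [37 36 35]
182 [-124.4   -5.1   63.4] [-124.3   -0.5   62.9] [49 50 51]
183 [-118.8   -5.5   65.7] [-122.2   -0.7   61.7] [69 70 71]
184 [-116.7   -5.8   64.6] [-115.5   -1.3   65.2] [79 80 81]
185 [-112.8   -6.1   65.3] [-115.8   -1.4   61.7] [84 83 85]
```

View pics/w3.png

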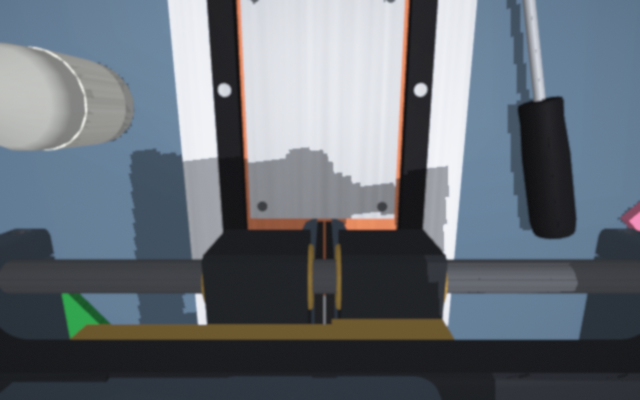

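The fingertips (row 222) are at the can's edge (row 218), at most 3 mm behind the wall and about 14 mm above the deck. I'm continuing down.

```bash
for i in 1 2; do python3 -m inch '[0,0,0.09,0,0,0,1, 0,0,0,0,0,0,1]' >/dev/null; python3 -c 'from h import *;st()'; done;  for i in 1 2; do python3 -m inch '[0,0,0.03,0,0,0,1, 0,0,0,0,0,0,1]' >/dev/null; python3 -c 'from h import *;st()'; done
```

```text
t 6.5 jigpos mm [-138.8   -1.8   20.4] yaw -7.22 toolz [-9.e-04 -1.e-04 -1.e+00] F(jig) [-0.2  0.  -0.4] gap 0.006 j [-0.05  0.33  2.01 -0.    0.81  1.65]
t 6.7 jigpos mm [-138.8   -1.8   15.9] yaw -7.22 toolz [-0.001 -0.    -1.   ] F(jig) [-0.6  0.8 -0.2] gap 0.006 j [-0.05  0.33  2.01 -0.    0.8   1.65]
t 6.9 jigpos mm [-138.4   -1.7   14.8] yaw -7.22 toolz [-2.e-04 -1.e-04 -1.e+00] F(jig) [0.5 0.3 0.3] gap 0.004 j [-0.05  0.34  2.01 -0.    0.79  1.65]
t 7.1 jigpos mm [-138.4   -1.7   13.3] yaw -7.22 toolz [-2.e-04 -1.e-04 -1.e+00] F(jig) [-0.1  0.4  0. ] gap 0.009 j [-0.05  0.34  2.02 -0.    0.79  1.65]
```

```bash
for i in 1 2 3; do python3 -m inch '[0,0,0.02,0,0,0,1, 0,0,0,0,0,0,1]' >/dev/null; python3 -c 'from h import *;st()'; done
```

```text
t 7.3 jigpos mm [-138.4   -1.7   12.4] yaw -7.22 toolz [-1.e-04 -1.e-04 -1.e+00] F(jig) [-0.7 -0.4 -0.4] gap 0.005 j [-0.05  0.34  2.02 -0.    0.79  1.65]
t 7.5 jigpos mm [-138.4   -1.8   11.4] yaw -7.22 toolz [-2.e-04 -1.e-04 -1.e+00] F(jig) [ 0.2 -1.   0.3] gap 0.004 j [-0.05  0.34  2.02 -0.    0.78  1.65]
t 7.7 jigpos mm [-138.2   -1.7   10.8] yaw -7.22 toolz [ 3.e-04 -1.e-04 -1.e+00] F(jig) [0.  0.4 3.9] gap 0.004 j [-0.05  0.34  2.02 -0.    0.78  1.65]
```

Contact. Pressing harder in steps.

```bash
for i in 1 2; do python3 -m inch '[0,0,0.02,0,0,0,1, 0,0,0,0,0,0,1]' >/dev/null; python3 -c 'from h import *;st()'; done
```

```text
t 7.9 jigpos mm [-138.2   -1.7   10.7] yaw -7.22 toolz [ 6.e-04 -1.e-04 -1.e+00] F(jig) [-2.4 -0.8 13. ] gap 0.006 j [-0.05  0.34  2.02 -0.    0.78  1.65]
t 8.1 jigpos mm [-138.1   -1.7   10.7] yaw -7.22 toolz [ 1.1e-03 -1.0e-04 -1.0e+00] F(jig) [-5.9  0.3 21.6] gap 0.005 j [-0.05  0.34  2.02 -0.    0.78  1.65]
```

```bash
for i in 1 2; do python3 -m inch '[0.06,0,0,0,0,0,1, 0.06,0,0,0,0,0,1, 0.06,0,0,0,0,0,1, 0,0,0,0,0,0,1]' >/dev/null; python3 -c 'from h import *;st()'; done
```

```text
t 8.5 jigpos mm [-128.3   -1.6   10.7] yaw -7.22 toolz [ 2.5e-03 -1.0e-04 -1.0e+00] F(jig) [-3.9  0.5 18.6] gap 0.003 j [-0.05  0.35  2.    0.    0.79  1.65]
t 8.9 jigpos mm [-119.3   -1.6   10.7] yaw -7.22 toolz [ 2.5e-03 -1.0e-04 -1.0e+00] F(jig) [-3.9  0.3 18.4] gap 0.001 j [-0.05  0.36  1.98 -0.    0.8   1.64]
```

```bash
for i in 1 2 3 4 5 6; do python3 -m inch '[0.07,0,0.005,0,0,0,1, 0.07,0,0,0,0,0,1, 0.07,0,0,0,0,0,1, 0,0,0,0,0,0,1]' >/dev/null; python3 -c 'from h import *;st()'; done; python3 - <<'E'
from h import *
cap('scene','s3.png')
im=cv2.imread('pics/s3.png');cv2.imwrite('pics/s3c.png',cv2.resize(im[150:320,240:380],None,fx=4,fy=3.5,interpolation=cv2.INTER_CUBIC))
E
```

```text
t 9.3 jigpos mm [-108.5   -1.6   10.7] yaw -7.22 toolz [ 3.e-03 -2.e-04 -1.e+00] F(jig) [-3.6 -0.5 19.4] gap 0.003 j [-0.05  0.38  1.96 -0.    0.8   1.64]
t 9.7 jigpos mm [-97.9  -1.6  10.7] yaw -7.22 toolz [ 3.2e-03 -1.0e-04 -1.0e+00] F(jig) [-4.6  0.7 19.7] gap 0.007 j [-0.06  0.39  1.93  0.    0.81  1.64]
t 10.1 jigpos mm [-87.8  -1.6  10.7] yaw -7.22 toolz [ 2.7e-03 -1.0e-04 -1.0e+00] F(jig) [-5.3 -0.4 21.7] gap 0.005 j [-0.06  0.4   1.91  0.    0.83  1.64]
t 10.5 jigpos mm [-76.8  -1.6  10.7] yaw -7.22 toolz [ 3.7e-03 -1.0e-04 -1.0e+00] F(jig) [-4.9 -0.7 22.4] gap 0.008 j [-0.06  0.42  1.88  0.    0.84  1.64]
t 10.9 jigpos mm [-66.   -1.6  10.7] yaw -7.22 toolz [ 4.4e-03 -2.0e-04 -1.0e+00] F(jig) [-4.  -0.2 23.9] gap 0.006 j [-0.06  0.43  1.86  0.    0.85  1.64]
t 11.3 jigpos mm [-55.6  -1.6  10.7] yaw -7.22 toolz [ 4.3e-03 -2.0e-04 -1.0e+00] F(jig) [-4.3  0.6 24.1] gap 0.006 j [-0.06  0.44  1.83  0.    0.86  1.64]
```

View pics/s3c.png

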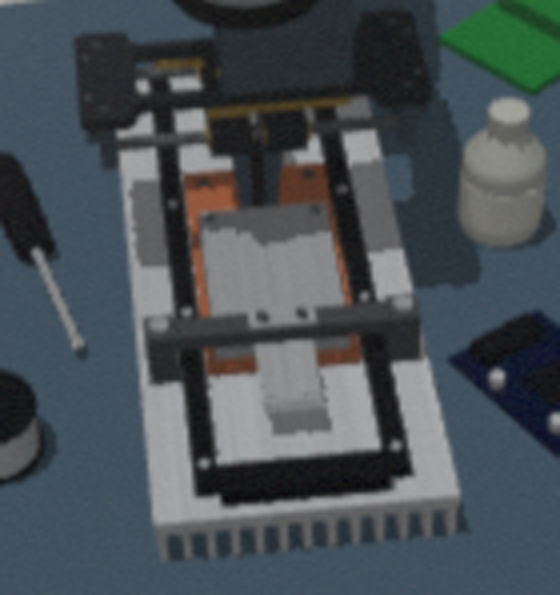

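The nose is under the bridge and lying flat (copper edges at crop rows 340–370). The fingers stand behind the can, and the gripper is clear of the bottle. On toward the stop.

```bash
for i in 1 2 3 4 5 6; do python3 -m inch '[0.07,0,0,0,0,0,1, 0.07,0,0,0,0,0,1, 0.07,0,0,0,0,0,1, 0,0,0,0,0,0,1]' >/dev/null; python3 -c 'from h import *;st()'; done
```

```text
t 11.75 jigpos mm [-45.1  -1.6  10.7] yaw -7.22 toolz [ 4.3e-03 -2.0e-04 -1.0e+00] F(jig) [-3.9 -0.8 22.7] gap 0.006 j [-0.06  0.46  1.81  0.    0.87  1.63]
t 12.15 jigpos mm [-38.5  -1.7  10.7] yaw -7.22 toolz [-3.3e-03  5.0e-04 -1.0e+00] F(jig) [-12.6   0.4  27.4] gap -0.002 j [-0.06  0.47  1.79  0.    0.89  1.63]
t 12.55 jigpos mm [-28.3  -1.7  10.7] yaw -7.22 toolz [-3.8e-03  5.0e-04 -1.0e+00] F(jig) [-12.7  -0.1  28.2] gap 0.005 j [-0.06  0.48  1.76  0.    0.9   1.63]
t 12.95 jigpos mm [-17.2  -1.7  10.7] yaw -7.22 toolz [-2.7e-03  4.0e-04 -1.0e+00] F(jig) [-11.1  -0.9  27.9] gap 0.006 j [-0.07  0.5   1.74  0.    0.91  1.63]
t 13.35 jigpos mm [-6.  -1.7 10.7] yaw -7.22 toolz [-1.4e-03  3.0e-04 -1.0e+00] F(jig) [-10.1  -0.1  24.7] gap 0.008 j [-0.07  0.51  1.71  0.    0.92  1.63]
t 13.75 jigpos mm [ 4.6 -1.7 10.7] yaw -7.22 toolz [-1.2e-03  3.0e-04 -1.0e+00] F(jig) [-9.7 -0.8 23.8] gap 0.001 j [-0.07  0.53  1.68  0.    0.93  1.63]
```

```bash
for i in 1 2 3 4; do python3 -m inch '[0.04,0,0,0,0,0,1, 0.04,0,0,0,0,0,1, 0,0,0,0,0,0,1]' >/dev/null; python3 -c 'from h import *;st()'; done
```

```text
t 14.05 jigpos mm [ 8.2 -1.7 10.7] yaw -7.22 toolz [-1.7e-03  4.0e-04 -1.0e+00] F(jig) [-10.1  -0.2  23.4] gap 0.007 j [-0.07  0.53  1.67  0.    0.94  1.63]
t 14.35 jigpos mm [12.2 -1.7 10.7] yaw -7.22 toolz [-1.7e-03  3.0e-04 -1.0e+00] F(jig) [-10.3   0.   24.5] gap 0.003 j [-0.07  0.54  1.66  0.    0.94  1.63]
t 14.65 jigpos mm [16.2 -1.7 10.7] yaw -7.22 toolz [-1.6e-03  4.0e-04 -1.0e+00] F(jig) [-10.2   0.1  24.6] gap 0.001 j [-0.07  0.54  1.65  0.    0.95  1.63]
t 14.95 jigpos mm [17.3 -1.7 10.8] yaw -7.22 toolz [-0.0075  0.001  -1.    ] F(jig) [-17.1   0.5  27.4] gap 0.002 j [-0.07  0.55  1.64  0.    0.96  1.63]
```

```bash
python3 -m inch '[0.04,0,0,0,0,0,1, 0,0,0,0,0,0,1]' >/dev/null; python3 - <<'E'
from h import *
st()
O=np.array([.6114,-.0278,0]);J=np.array([[.9922,-.1249,0],[.1249,.9922,0],[0,0,1]])
c,im,d=cap('scene','s4.png');Q=(world(c,d)-O)@J.T*1000
im=cv2.imread('pics/s4.png');cv2.imwrite('pics/s4c.png',cv2.resize(im[180:320,250:370],None,fx=6,fy=4.2,interpolation=cv2.INTER_CUBIC))
E
```

```text
t 15.15 jigpos mm [17.2 -1.7 10.8] yaw -7.22 toolz [-0.0117  0.0014 -0.9999] F(jig) [-20.5   0.2  31.4] gap 0.01 j [-0.07  0.55  1.64  0.    0.97  1.63]
```

View pics/s4c.png

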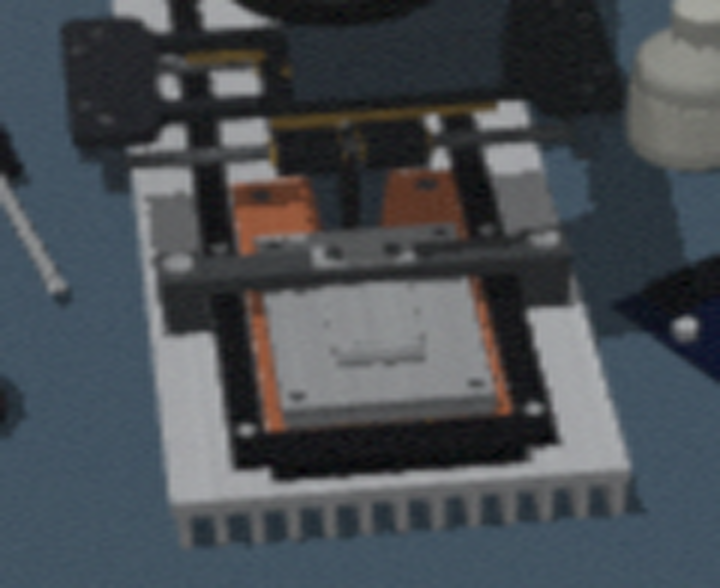

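The nose is against the stop (copper edge at crop row 430) and the spring bears on the can. I'll ease off push and pressure together, then lift clear.

```bash
python3 -m inch '[-0.04,0,-0.02,0,0,0,1, 0,0,0,0,0,0,1]' >/dev/null; python3 -c 'from h import *;st()'; python3 -m inch '[-0.02,0,-0.025,0,0,0,1, 0,0,0,0,0,0,1]' >/dev/null; python3 -c 'from h import *;st()'; python3 -m inch '[-0.01,0,-0.02,0,0,0,1, 0,0,0,0,0,0,1]' >/dev/null; python3 -c 'from h import *;st()'
```

```text
t 15.4 jigpos mm [17.3 -1.8 10.8] yaw -7.22 toolz [-7.1e-03  8.0e-04 -1.0e+00] F(jig) [-13.7   0.1  22. ] gap 0.008 j [-0.07  0.54  1.64  0.    0.96  1.63]
t 15.6 jigpos mm [17.3 -1.8 10.8] yaw -7.22 toolz [-5.7e-03  7.0e-04 -1.0e+00] F(jig) [-9.7  0.  15.3] gap 0.003 j [-0.07  0.54  1.65  0.    0.96  1.63]
t 15.8 jigpos mm [17.3 -1.8 10.8] yaw -7.22 toolz [-5.1e-03  5.0e-04 -1.0e+00] F(jig) [-6.7  0.2  9.2] gap 0.001 j [-0.07  0.54  1.65  0.    0.96  1.63]
```

```bash
python3 -m inch '[-0.015,0,-0.02,0,0,0,1, 0,0,0,0,0,0,1]' >/dev/null; python3 -c 'from h import *;st()'; python3 -m inch '[-0.01,0,-0.03,0,0,0,1, -0.04,0,-0.05,0,0,0,1, -0.1,0,-0.1,0,0,0,1, 0,0,0,0,0,0,1]' >/dev/null; python3 -c 'from h import *;st()'; python3 -m inch '[-0.3,0,-0.3,0,0,0,1, -0.3,0,-0.5,0,0,0,1, -0.3,0,-0.7,0,0,0,1, -0.3,0,-0.8,0,0,0,1, -0.7,0,-0.7,0,0,0,1, -0.7,0,-0.3,0,0,0,1, 0,0,0,0,0,0,1]' >/dev/null; python3 - <<'E'
from h import *
st()
c,im,d=cap('scene','s5.png')
im=cv2.imread('pics/s5.png');cv2.imwrite('pics/s5c.png',cv2.resize(im[180:320,250:370],None,fx=6,fy=4.2,interpolation=cv2.INTER_CUBIC))
E
```

```text
t 16.0 jigpos mm [17.4 -1.8 10.9] yaw -7.22 toolz [-3.9e-03  4.0e-04 -1.0e+00] F(jig) [-6.4 -0.3  4.7] gap 0.004 j [-0.07  0.54  1.65  0.    0.95  1.63]
t 16.4 jigpos mm [12.8 -1.8 21.3] yaw -7.22 toolz [ 2.9e-03 -3.0e-04 -1.0e+00] F(jig) [-0.5  0.  -0.2] gap 0.002 j [-0.07  0.52  1.66 -0.    0.96  1.63]
t 17.1 jigpos mm [-119.7   -1.6  188.7] yaw -7.2 toolz [ 5.4e-03 -3.0e-04 -1.0e+00] F(jig) [ 0.7 -0.   0.1] gap 0.006 j [-0.05  0.18  1.73  0.    1.23  1.64]
```

View pics/s5c.png

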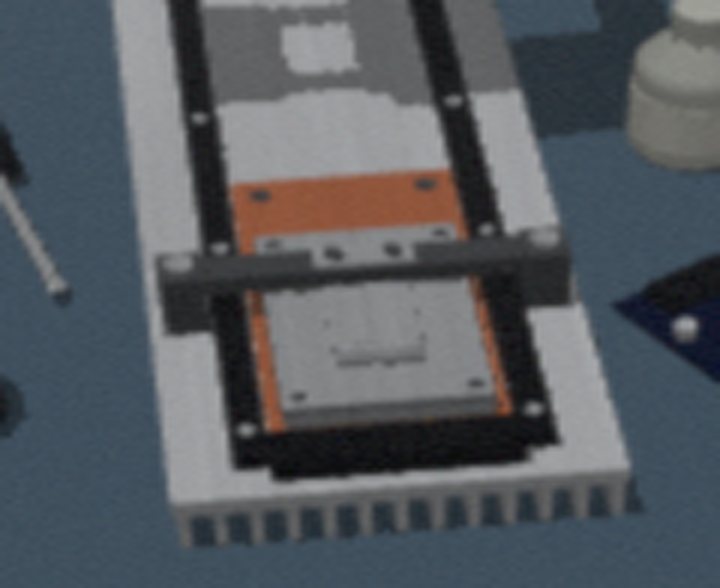

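The module hasn't moved: its nose is on the stop (row 430), it lies flat, the spring is on the can, and the robot is clear.

```bash
python3 -m inch '[0,0,0,0,0,0,1, 0,0,0,0,0,0,1]' >/dev/null; python3 -c 'from h import *;st();print(arm.job_done())'
```

```text
t 17.35 jigpos mm [-117.4   -1.8  184.4] yaw -7.22 toolz [-7.e-04 -1.e-04 -1.e+00] F(jig) [-0.5 -0.4 -0.8] gap 0.003 j [-0.05  0.19  1.73 -0.    1.23  1.64]
the job is handed in; nothing more can be done
None
```

I slid the module under the bridge and drag spring while pressing it down with about 18–30 N until it met the end stop, lifted clear, and handed the job in; the final image shows it flat and home, but no verdict came back.

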